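Clamp a forming block with the sunken vise knob

ROBOT

A 7-joint arm with a two-finger parallel gripper is mounted at the origin on the work surface. World frame = base frame: x ahead of the robot, y to its left, z up, the work surface at z = 0. Lengths are in mm, angles in rad, forces in N, time in s.
With the tool pointing down it reaches from about 400 to 925 mm from the base axis. Payload 5.6 kg.
Tool frame: the origin (TCP) lies midway between the tips of the shut fingers; the grasp point (between the pads) lies 19 mm behind it; z points along the fingers, x is the direction in which the jaws open and shut, and the axes are right-handed (so a half turn about z gives the same grasp; the last joint's range is limited). The gripper opens to 85 mm and grips with 20 to 120 N. Pads are 22 mm wide; open, the fingers measure 114 mm over their backs; the gripper's body (76 mm by 85 mm) begins 54 mm behind the grasp point. The pads swing forward as they close: fully open they stand 13 mm farther back than shut.
Start: joints at [1.167, 0.468, -0.012, 1.603, 0.006, 1.071, -0.056], TCP at [229.425, -608.172, 231.29] pointing down, gripper open.
Joint ranges: [-2.53, 2.53], [-0.31, 2.02], [-1.57, 1.55], [0.28, 2.44], [-1.29, 4.43], [0.15, 1.84], [-2.92, 2.92]. Speed limits (rad/s): [2.57, 2.57, 3.14, 3.14, 3.14, 3.14, 3.14].

INTERFACE

Orientations are given as a unit quaternion [w, x, y, z].
In Python, from cell import * gives the robot as it stands. The module is installed in compiled form; this text tells all that it offers.
- The arm moves only by the tool servo_tool, never from a script. Its argument "motion" is text: rows parted by semicolons, each of 5 numbers parted by spaces: the closure, from -1 (fully open) to 1 (shut), so that 0 is half open, then the shift along the world's x, y, z in m, then the turn about the world's z in degrees. In form: hand x y z twist; .... A call has exactly 5 rows; each row is the pose to reach, as a shift and turn from the pose commanded when the call began; what a row does not reach only later rows make up. A row lasts 1/8 s, in which the tool goes at most 62.5 mm and 10.7 degrees, less where a joint would pass 70% of its speed; a pose out of reach is approached as far as the arm can. A call with a gripper value outside its range is refused whole. The fingers move at their own pace and stop on an object; "force" is the grip in N (left out, the last holds). Time passes only in rows, so rows that repeat a pose let the fingers close, or fill a call up. It gives the time, the measured TCP pose, the force and the opening at its end, in the units of the state.
- observe(): the state, without advancing time (a new reading comes with each control period).
- grab_frame(name): name is "scene" or "top" or "wrist"; returns a dict with "frame" (420x560x3 uint8, red, green, blue), "vertical_fov" (degrees; the focal length in pixels is half the picture's height over the tangent of half this angle, whatever the lens; pixels are square), "cx", "cy" (the principal point, pixels), "xyz" and "rotation" of the camera in the world. Camera axes: x right, y up, looking along -z (the intrinsics and any distortion apply to the point x, -y, -z); pixel columns grow to the right and rows downward; lengths in mm; the calibration is good to about 2 mm. A picture is of the moment at which its call begins. There is no depth.
- hand_in(): hands the job in, once; it reports no verdict.
The state is a dict: "clock": time; "qpos": joint angles; "dq": joint speeds; "effort": joint torques, N m; "tcp_pos": TCP position; "eef_rot": TCP orientation; "ft_force": force on the tool from outside, world axes, zero at the start; "ft_torque": the same for the moment, N m; "opening": finger opening in mm.
Only numpy, scipy, OpenCV 4.12 (cv2) and the standard library are available. Lean on these libraries where they do the work, as an engineer would, in place of code of your own. Each camera call takes 0.05 s, during which the arm holds its last target. There are 200 camera calls.

TASK

Stand the slotted steel forming block on the bed of the low vise, centred between the open jaws with its slots still up, and let go of it. Then turn the small knob down in the well clockwise until the jaws hold the block with about 15 newtons, square and flat on the bed; never squeeze it with more than 30 newtons. Let go of the knob, leave the block clamped, and leave the other things on the bench where they are.

Things in the scene. Friction and masses are not known exactly. Their poses are not given: they have to be found in the camera images.
- vise: Low vise fixed to the bench, 230 mm long (its x), 90 mm wide (its y). Origin: centre of its underside, on the bench; z up. Its -x end is a grey housing 90 x 90 x 50 mm high with a round well in the top. Its +x part is a dark flat bed 70 mm wide, top 15 mm above the bench, with two steel jaws 40 mm wide that rise 13 mm above the bed, 23 to 30 mm apart at the start.
- well_mouth (a point): Centre of the mouth of the round well in the housing's top, 50 mm above the bench, on the knob's upright axis, at x = -70 mm of the vise. The well is 68 mm across and 30 mm deep: open the fingers only part way to go in beside the knob. Axes as the vise's.
- knob_grip (a point): The knob in the well: a black bar 12 mm thick, 26 mm long, 21 mm high on a thin stem, bottom 4 mm and top 25 mm above the well floor (5 mm under the rim). This point lies on its turning axis, 15 mm above the well floor; x along the bar, y across its 12 mm, z up. It turns 3.2 rad in all; at the start it is 0 to 0.25 rad from fully open. It stays where it is left.
- knob_top (a point): Top of the knob, on its axis. Clockwise seen from above closes the jaws, 6 mm per rad. Turning takes 0.18 N m of dry drag plus 0.006 N m per newton of clamping; held still, or backed a hair, the drag can reverse, so compare like with like. Once both jaws touch the block, clamping grows by about 50 N per rad. The load does not turn the knob back. Axes as knob_grip's.
- moving_jaw: The moving steel jaw. Origin: foot of its face (the side to the block) on the bed, at mid-width; axes as the vise's; it moves along the vise's x. While the block is being squeezed its face plate yields on the rubber by up to 5 mm behind this point.
- block: Loose slotted steel forming block, 18 mm thick (its x), 50 mm long (its y), 50 mm high, 0.2 to 0.45 kg, standing on the bench at the start. Origin: centre of its underside; z up. Two small slots 7 mm deep cross its top. It goes in the vise with its 18 mm between the jaws, its length along the vise's y, its middle within 12 mm of the middle of the jaws; either way round.
- bed_mid (a point): Point on top of the vise's bed, mid-width, x = 68 mm of the vise, about midway between the open jaws. Axes as the vise's. The fixed jaw's face is 12 to 17 mm from it towards +x (set differently each time, not measured); the moving jaw's face starts 11 to 13 mm from it towards -x.
- jar: Glass jar with a steel cap, 56 mm across, 70 mm high, bystander. Origin: centre of its underside.
- dish: White bowl, 84 mm across, 22 mm high, bystander. Origin: centre of its underside.
- wood_block: Plain wooden block 55 x 100 x 35 mm, bystander. Origin: centre of its underside.
- hammer: Small hammer lying on the bench, about 200 mm long, bystander.
Things that resemble listed ones, but are neither listed nor needed, are in the scene too. Of the things like the vise, leave any that is brown or orange; of the rest the larger one is meant.

How it is judged (in metres and radians):
On the way, in this order (a step that is already met when the one before it is completed fails the run):
1. the block stands on the bed between the jaws, let go and not yet clamped (z of block in the frame of vise between 0.012 and 0.018 m and x of block in the frame of vise between 0.055 and 0.085 m and y of block in the frame of vise between -0.012 and 0.012 m and angle between block's own z axis and vertical below 0.08 rad and contact force between the fingers and block below 0.1 N and contact force between moving_jaw and block below 4 N), for 0.2 s.
2. the jaws clamp the block (z of block in the frame of vise between 0.012 and 0.018 m and x of block in the frame of vise between 0.055 and 0.085 m and y of block in the frame of vise between -0.012 and 0.012 m and contact force between moving_jaw and block above 8 N), for 0.2 s.
At the end, for the whole second after the job is handed in: The block stands upright (within 0.05 rad), slots up, on the vise's bed (underside within 3 mm), square to the jaws within 0.05 rad, its middle within 12 mm of mid-width, at rest and clamped with 8 to 22 N between moving jaw and block; nothing is held (all of step 2 and angle between block's own z axis and vertical below 0.05 rad and angle between the y axis of block and the y axis of vise, either way round below 0.05 rad and contact force between moving_jaw and block below 22 N and linear speed of block below 0.01 m/s); the robot touches nothing.
It fails at once if the moving jaw presses the block with more than 30 N (contact force between moving_jaw and block above 30 N).
It fails at once if the jar is moved more than 20 mm (distance of jar from where it was at the start of the episode above 0.02 m).
It fails at once if the dish is moved more than 20 mm (distance of dish from where it was at the start of the episode above 0.02 m).
It fails at once if the wooden block is moved more than 20 mm (distance of wood_block from where it was at the start of the episode above 0.02 m).
It fails at once if the hammer is moved more than 20 mm (distance of hammer from where it was at the start of the episode above 0.02 m).
It also fails if it takes over 72 s, if anything falls off the work surface, if the arm or the gripper's body presses on something with over 40 N, if the wrist force passes 120 N, or if a joint passes its speed limit or range.

## Working session

There is one attempt and no reset: what is moved stays moved. The work goes in short steps, Python scripts to look and compute and a tool call to move; the robot and the scene stay as the last step left them, time stands still between calls to the robot, and variables do not carry over. Pictures are saved under pics/ and viewed, about 8 in all and at most 12, crops included, and the job is handed in when it is done.

Besides the shell and the picture viewer there is one more tool, called after "Call:" as name(argument=value, ...) on one line, values as JSON. servo_tool: Moves the arm, as the interface text tells. Its arguments: {"type":"object","properties":{"motion":{"type":"string"},"force":{"type":"number"}},"required":["motion"]}

```bash
mkdir -p pics
cat > h.py <<'E'
from cell import *
import numpy as np, cv2
def grab(n):
    d=grab_frame(n); return d
def save(d,fn,crop=None,s=1):
    im=d["frame"][:,:,::-1]
    if crop: x0,y0,x1,y1=crop; im=im[y0:y1,x0:x1]
    cv2.imwrite("pics/"+fn,cv2.resize(im,None,fx=s,fy=s,interpolation=cv2.INTER_CUBIC))
def K(d):
    f=d["frame"].shape[0]/2/np.tan(np.radians(d["vertical_fov"])/2); return f,d["cx"],d["cy"]
def ray(d,u,v,z):
    f,cx,cy=K(d); R=np.array(d["rotation"]).reshape(3,3); o=np.array(d["xyz"])
    r=R@np.array([(u-cx)/f,-(v-cy)/f,-1]); return o+r*(z-o[2])/r[2]
def proj(d,p):
    f,cx,cy=K(d); R=np.array(d["rotation"]).reshape(3,3); c=R.T@(np.array(p)-np.array(d["xyz"]))
    return np.array([cx+f*c[0]/-c[2], cy-f*c[1]/-c[2]])
E
python3 - <<'E'
from h import *
print(observe())
for n in("scene","top"):
    d=grab(n);print({k:v for k,v in d.items() if k!="frame"});np.save(f"{n}.npy",d,allow_pickle=True)
    save(d,n+"0.png",s=1.4)
E
```

```text
{'clock': 0.0, 'qpos': array([ 1.16700678,  0.46839359, -0.01157765,  1.60367043,  0.00601893,
        1.07139174, -0.05632613]), 'dq': array([-0.00068699, -0.00082302, -0.00051649, -0.00083906, -0.00104855,
        0.00028785, -0.00049499]), 'effort': array([-6.99178281e-05, -5.32386947e+01,  2.18191295e-02, -2.51303315e+01,
        1.16114260e-02,  7.77774170e-03,  7.32739318e-05]), 'tcp_pos': array([ 229.16904986, -607.64077115,  230.30830153]), 'eef_rot': array([-4.54787282e-04,  8.22470464e-01, -5.68807084e-01, -7.93606119e-04]), 'ft_force': array([ 0.06380465, -0.18821495,  0.27489003]), 'ft_torque': array([0.0272341 , 0.01798755, 0.0240163 ]), 'opening': 85.69699094134394}
{'vertical_fov': 48.58874692403864, 'cx': 281.6868718567729, 'cy': 204.61001444225687, 'xyz': array([1140.67632377, -769.70332004,  890.24019674]), 'rotation': array([0.84923292, 0.41038204, 0.14254985, 0.30011591])}
{'vertical_fov': 57.886735927234135, 'cx': 277.2650423394343, 'cy': 212.57669548388918, 'xyz': array([ 392.25166489,   42.33149482, 1143.37293015]), 'rotation': array([-0.70312624, -0.02688204,  0.03013785,  0.70991729])}
```

View pics/top0.png

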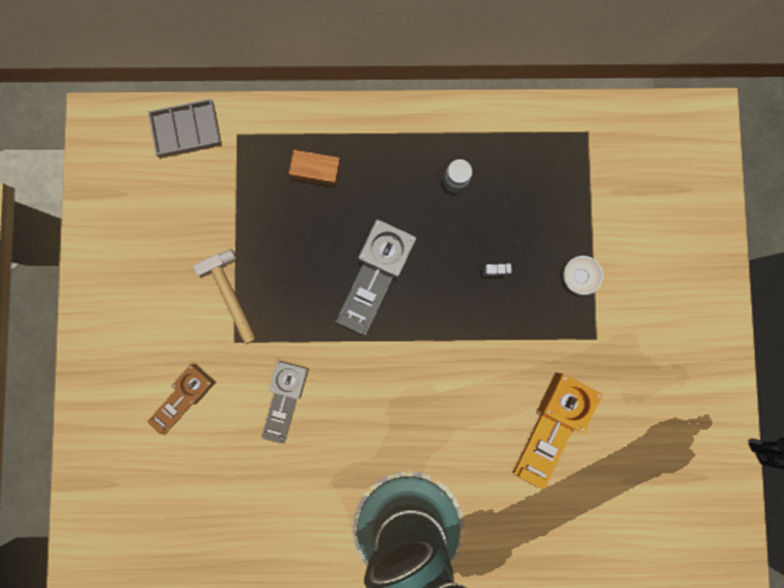

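View pics/scene0.png

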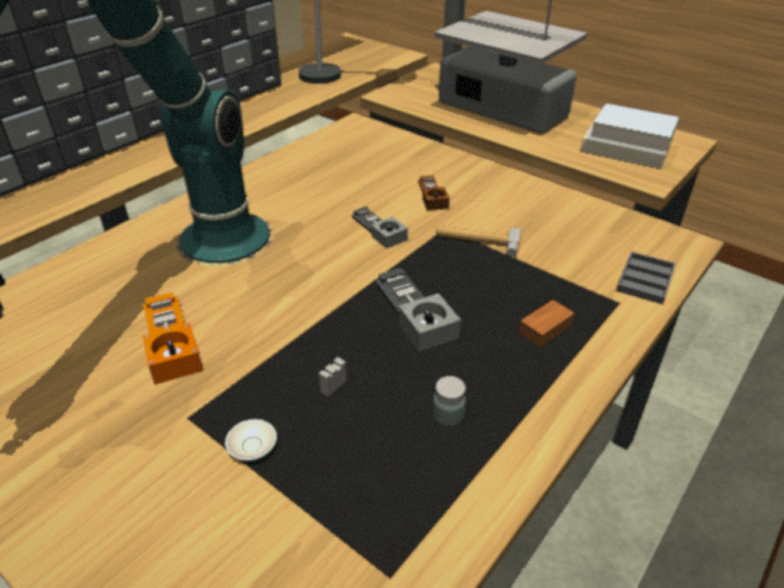

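The top view shows these vise-like things, in shown pixels: large grey (376,275), small grey (285,400), brown (182,398) and orange (558,430). The large grey one fits, since it's neither brown nor orange and is the larger of the greys. The slotted block is at (498,269). I'll confirm with a crop and measure roughly.

```bash
cat >> h.py <<'E'
from scipy.spatial.transform import Rotation as Ro
_g=grab
def grab(n):
    d=dict(_g(n)); q=d["rotation"]; d["rotation"]=Ro.from_quat([q[1],q[2],q[3],q[0]]).as_matrix(); return d
E
python3 - <<'E'
from h import *
d=grab("top"); print(d["rotation"].round(3))
save(d,"crop1.png",(232,145,382,250),5)
for nm,u,v,z in [("well",387,248,50),("jar",459,172,70),("dish",583,275,20),("wood",314,168,35),("block",498,269,50),("hamhead",214,263,20),("bedend",355,333,15),("base",408,525,0),("mat TL",236,134,0),("mat BR",596,340,0)]:
    print(nm,ray(d,u/1.4,v/1.4,z).round(1))
s=grab("scene")
for nm,u,v,z in [("well",430,314,50),("jar",450,388,70),("block",333,369,50),("dish",251,440,20)]:
    print(nm,ray(s,u/1.4,v/1.4,z).round(1))
E
```

```text
[[-0.01   0.997 -0.081]
 [-1.    -0.009  0.005]
 [ 0.004  0.081  0.997]]
well [584.1  38.3  50. ]
jar [ 738.  -111.9   70. ]
dish [ 527.4 -378.9   20. ]
wood [760.6 192.2  35. ]
block [ 538.  -191.5   50. ]
hamhead [560.4 406.7  20. ]
bedend [408.9 107.7  15. ]
base [ 8.4 -0.1  0. ]
mat TL [850.6 369.4   0. ]
mat BR [ 389.1 -408.8    0. ]
well [590.4  32.   50. ]
jar [ 743.2 -119.8   70. ]
block [ 544.8 -198.2   50. ]
dish [ 529.6 -382.3   20. ]
```

View pics/crop1.png

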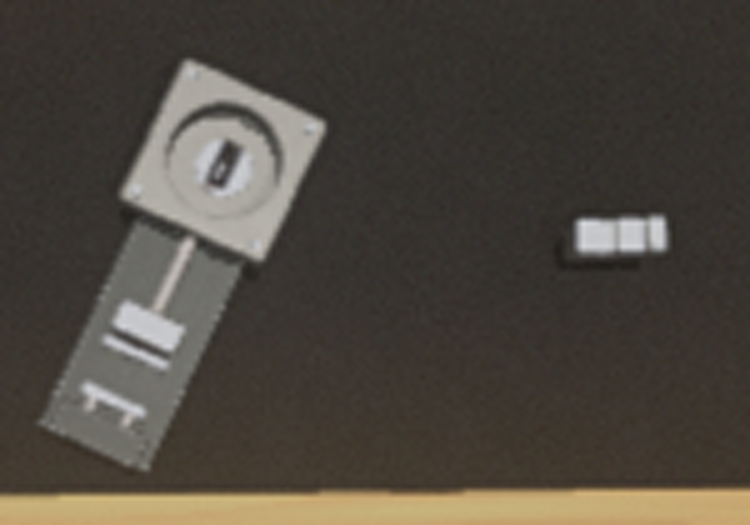

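The crop confirms the large grey vise: well at crop (225,160), moving jaw (140,340), fixed jaw (112,400). The slotted block is at (620,235). I'm moving above the block.

Call:
servo_tool(motion="-1 0.034 0.045 0 10; -1 0.068 0.09 0 20; -1 0.102 0.135 0 30; -1 0.136 0.18 0 40; -1 0.17 0.225 0 50", force=40)

```text
clock: 0.82
tcp_pos: [400.3, -381.6, 231.4]
eef_rot: [0.0, 0.986, -0.165, 0.0]
ft_force: [0.8, -0.0, -0.1]
opening: 85.3
```

Call:
servo_tool(motion="-1 0.034 0.045 0 10; -1 0.068 0.09 0 19; -1 0.102 0.135 0 19; -1 0.142 0.189 0 19; -1 0.142 0.189 0 19")

```text
clock: 1.45
tcp_pos: [544.0, -188.3, 231.4]
eef_rot: [-0.001, 1.0, 0.002, 0.001]
ft_force: [-1.0, -0.8, -0.8]
opening: 85.4
```

Run:
```python
from h import *
d=grab("wrist"); s=observe(); print(s["tcp_pos"],s["eef_rot"],d["xyz"],d["rotation"].round(3),d["vertical_fov"],d["cx"],d["cy"])
save(d,"w1.png",s=1.4)
```

```text
[ 542.80832186 -190.8402804   231.14900684] [-6.31233491e-04  9.99999780e-01 -8.27921310e-05  1.84462118e-04] [ 544.16262357 -106.81072808  374.93021016] [[ 1.    -0.002 -0.001]
 [ 0.003  0.947  0.32 ]
 [ 0.001 -0.32   0.947]] 62.35224905583198 283.1485760241757 213.47966564832367
```

View pics/w1.png

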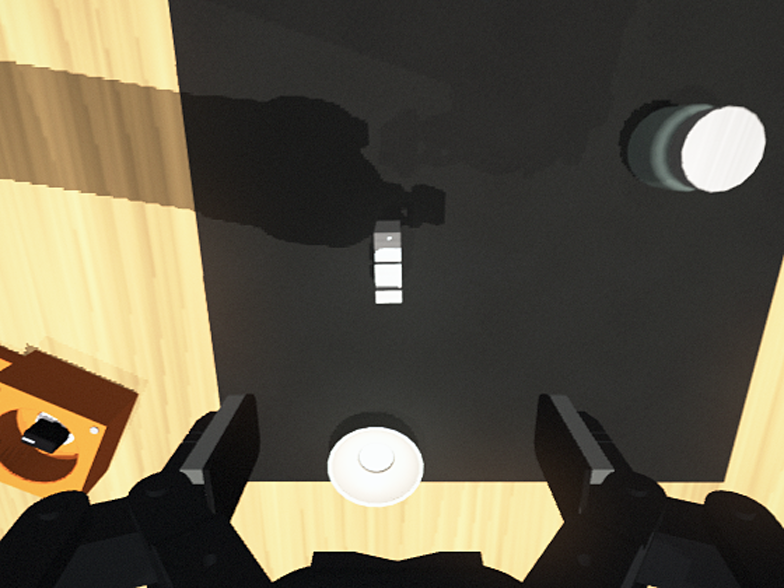

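The wrist view shows the block's top at (389,275), its +y end face at (388,235), the dish at (376,465) and the jar at (722,148).

Run:
```python
from h import *
d=grab("wrist"); im=d["frame"].astype(int)
m=(im.min(2)>150).astype(np.uint8); m[:170]=0;m[222:]=0;m[:,:258]=0;m[:,300:]=0
m=cv2.morphologyEx(m,cv2.MORPH_CLOSE,np.ones((5,5)))
c=max(cv2.findContours(m,0,2)[0],key=cv2.contourArea)
P=np.array([ray(d,u,v,50)[:2] for u,v in c[:,0,:]],np.float32)
print(cv2.minAreaRect(P),P.min(0),P.max(0),cv2.boundingRect(c))
```

```text
((538.5984497070312, -197.21144104003906), (18.498964309692383, 43.060218811035156), 0.2157028764486313) [ 529.3757 -218.7103] [ 547.92505 -175.71442] (269, 170, 20, 44)
```

Call:
servo_tool(motion="-1 -0.003 -0.002 -0.05 0; -1 -0.003 -0.002 -0.1 0; -1 -0.003 -0.002 -0.15 0; -1 -0.003 -0.002 -0.15 0; -1 -0.003 -0.002 -0.15 0")

```text
clock: 2.17
tcp_pos: [539.1, -197.5, 82.9]
eef_rot: [0.001, 1.0, -0.004, 0.001]
ft_force: [0.3, -0.6, -0.6]
opening: 85.7
```

Run:
```python
from h import *
d=grab("wrist"); s=observe(); print(s["tcp_pos"],s["eef_rot"],d["xyz"])
t=grab("top"); a=d["frame"]; b=cv2.resize(t["frame"][200:245,325:385],None,fx=6,fy=6,interpolation=cv2.INTER_CUBIC)
cv2.imwrite("pics/w2.png",np.vstack([cv2.resize(np.clip(a*1.0,0,255).astype(np.uint8)[60:420],(560,360)),np.pad(b,((0,0),(0,200),(0,0)))])[:600,:,::-1])
```

```text
[ 539.71385387 -197.40417079   83.5665511 ] [ 7.70858348e-04  9.99992072e-01 -3.52043280e-03  1.69362284e-03] [ 540.08960857 -115.5068099   226.0706054 ]
```

View pics/w2.png

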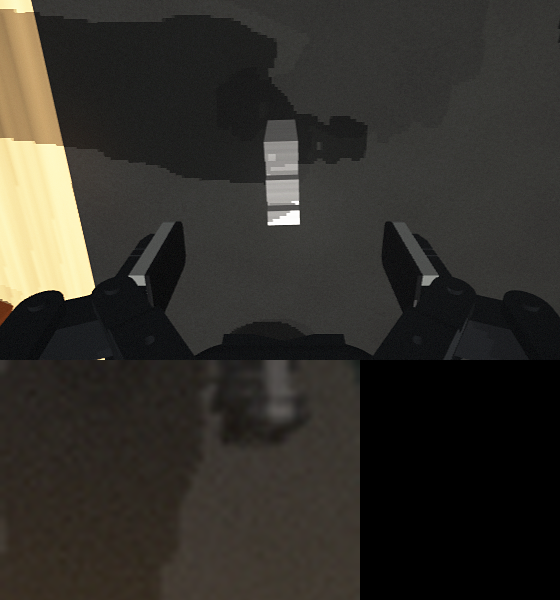

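The wrist view shows the block's top spanning rows 142 to 225 (+60 offset) at columns 264 to 300, with its end face above that. It sits between the open fingers.

Run:
```python
from h import *
d=grab("wrist")
for u,v,z in [(264,202,50),(298.5,202,50),(267.5,285,50),(300,284,50),(267,180,0),(295,180,0)]: print(ray(d,u,v,z).round(1))
```

```text
[ 530.5 -169.2   50. ]
[ 548.8 -169.3   50. ]
[ 531.2 -219.5   50. ]
[ 550.1 -219.    50. ]
[ 530.  -169.1    0. ]
[ 548.7 -169.2    0. ]
```

Call:
servo_tool(motion="-1 0.001 0.003 -0.03 1; -1 0.001 0.003 -0.06 1; -1 0.001 0.003 -0.06 1; 1 0.001 0.003 -0.06 1; 1 0.001 0.003 -0.06 1")

```text
clock: 2.95
tcp_pos: [540.6, -193.6, 23.0]
eef_rot: [0.001, 1.0, 0.006, 0.001]
ft_force: [0.1, -0.0, -0.4]
opening: 51.4
```

Call:
servo_tool(motion="1 0 0 0 0; 1 0 0 0 0; 1 0 0 0 0; 1 0 0 0.03 0; 1 0 0 0.09 0")

```text
clock: 3.58
tcp_pos: [536.9, -192.5, 109.3]
eef_rot: [-0.001, 1.0, 0.006, -0.003]
ft_force: [1.1, -0.6, -2.3]
opening: 17.4
```

Call:
servo_tool(motion="1 -0.01 0.05 0.03 -5; 1 -0.025 0.105 0.05 -10; 1 -0.04 0.16 0.07 -15; 1 -0.055 0.21 0.09 -20; 1 -0.07 0.26 0.09 -22.6")

```text
clock: 4.2
tcp_pos: [469.4, 68.6, 202.5]
eef_rot: [-0.0, 0.982, -0.191, 0.001]
ft_force: [0.7, 0.1, -3.1]
opening: 17.5
```

Call:
servo_tool(motion="1 -0.01 0 0 0; 1 -0.01 0 0 0; 1 -0.01 0 0 0; 1 -0.01 0 0 0; 1 -0.01 0 0 0")

```text
clock: 4.82
tcp_pos: [459.7, 66.2, 201.1]
eef_rot: [0.0, 0.982, -0.191, -0.0]
ft_force: [-0.1, -0.9, -3.3]
opening: 17.0
```

Run:
```python
from h import *
d=grab("wrist"); s=observe(); print(s["tcp_pos"],s["eef_rot"],d["xyz"]); np.save("w3.npy",d,allow_pickle=True)
save(d,"w3.png",s=1.4)
```

```text
[459.61819525  66.35797835 201.1358942 ] [-7.48204897e-06  9.81644838e-01 -1.90718109e-01 -1.22105880e-04] [491.49238599 142.01730844 344.39501217]
```

View pics/w3.png

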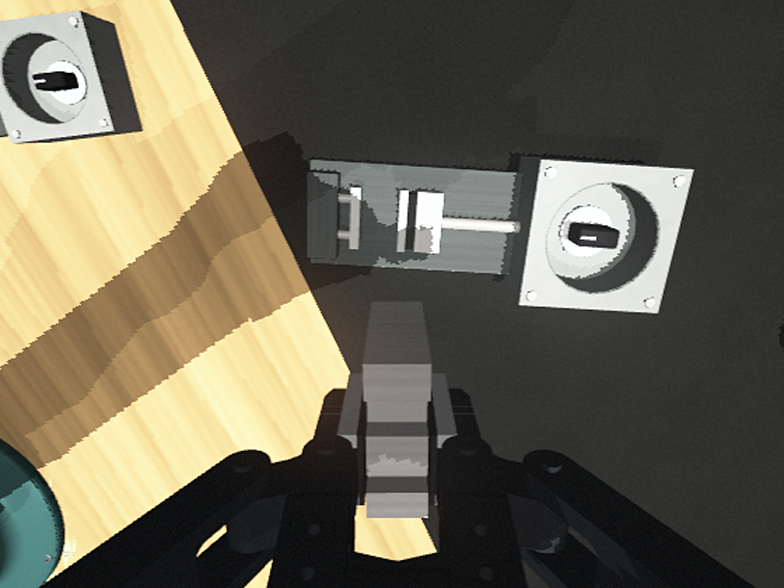

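The wrist view shows the housing's top corners at (541,160), (693,170), (658,313) and (519,304). The fixed jaw plate is at (355,218), the moving jaw plate at (403,220), and the knob at (592,236). The held block is at (397,400).

Run:
```python
from h import *
d=np.load("w3.npy",allow_pickle=True).item()
r=lambda u,v,z:ray(d,u/1.4,v/1.4,z)[:2]
C=np.array([r(*p,50) for p in[(541,160),(693,170),(658,313),(519,304)]]);print("corners",C.round(1),"mean",C.mean(0).round(1),"sides",np.linalg.norm(C-np.roll(C,-1,0),axis=1).round(1))
e=[C[0]-C[1],C[3]-C[2],]
for a in e:print("vx ang",np.degrees(np.arctan2(a[1],a[0])).round(2))
for a in [C[3]-C[0],C[2]-C[1]]:print("vy ang",np.degrees(np.arctan2(a[1],a[0])).round(2))
e=C[0]-C[1]+C[3]-C[2];f=C[3]-C[0]+C[2]-C[1]
th=(np.arctan2(e[1],e[0])+np.arctan2(f[1],f[0])-np.pi/2)/2 if False else None
# edges of mean angle, vise frame
ang=np.arctan2(e[1],e[0]); ex=np.array([np.cos(ang),np.sin(ang)]);ey=np.array([-ex[1],ex[0]])
o=C.mean(0)+70*ex
loc=lambda p:(np.array([(p-o)@ex,(p-o)@ey])).round(1)
print("ang",np.degrees(ang),"origin",o,"bedmid",o+68*ex)
for n,u,v,z in[("fixface t",361,187,28),("fixface b",359,250,28),("movface t",400,189,28),("movface b",398,250,28),("bed far corner t",311,160,15),("bed corner b",308,262,15),("well c",602,238,50),("knob",592,236,45),("knob l",567,234,45),("knob r",620,238,45),("jaw block",443,192,28)]:print(n,loc(r(u,v,z)))
# held block
for u,v in[(365,302),(425,302)]:
    print("blk bottom",r(u,v,178).round(1))
for u,v in[(362,363),(431,363),(367,517),(430,517)]:print("blk top",r(u,v,228).round(1))
```

```text
corners [[563.8  96.8]
 [644.8  57.9]
 [606.6 -23.2]
 [525.2  16.4]] mean [585.1  37. ] sides [89.9 89.7 90.5 89.2]
vx ang 154.36
vx ang 154.07
vy ang -115.63
vy ang -115.23
ang 154.21504559711911 origin [522.03845145  67.42780753] bedmid [460.80900541  97.00744475]
fixface t [ 80.7 -20. ]
fixface b [80.4 21.1]
movface t [ 55.8 -20.3]
movface b [54.5 19.4]
bed far corner t [114.9 -33.7]
bed corner b [116.4  35.1]
well c [-69.5  -1.4]
knob [-65.3  -1.3]
knob l [-49.5  -1.5]
knob r [-82.9  -1.2]
jaw block [ 28.3 -20.3]
blk bottom [459.   92.7]
blk bottom [479.2  84.5]
blk top [461.3  92.1]
blk top [478.2  85.2]
blk top [442.5  44.7]
blk top [459.9  37.7]
```

Call:
servo_tool(motion="1 0 0.016 0 -3.6; 1 0 0.032 0 -3.6; 1 0 0.032 -0.04 -3.6; 1 0 0.032 -0.08 -3.6; 1 0 0.032 -0.11 -3.6")

```text
clock: 5.5
tcp_pos: [459.2, 98.5, 89.8]
eef_rot: [0.0, 0.975, -0.221, -0.0]
ft_force: [0.6, -0.3, -3.2]
opening: 17.4
```

Call:
servo_tool(motion="1 0 0 0 0; 1 0 0 0 0; 1 0 0 0 0; 1 0 0 0 0; 1 0 0 0 0")

```text
clock: 6.12
tcp_pos: [459.8, 98.8, 91.8]
eef_rot: [-0.0, 0.975, -0.221, 0.001]
ft_force: [-0.7, -1.0, -3.2]
opening: 17.5
```

Run:
```python
from h import *
d=grab("wrist"); s=observe(); print(s["tcp_pos"],s["eef_rot"],s["ft_force"],d["xyz"]); np.save("w4.npy",d,allow_pickle=True)
save(d,"w4.png",(150,80,450,300),2.6)
```

```text
[459.64376839  98.80415468  91.69384581] [-7.61091237e-05  9.75267735e-01 -2.21026445e-01  3.88320368e-04] [-0.01187828 -1.10235249 -3.08414506] [496.05448849 172.55119295 235.17280653]
```

View pics/w4.png

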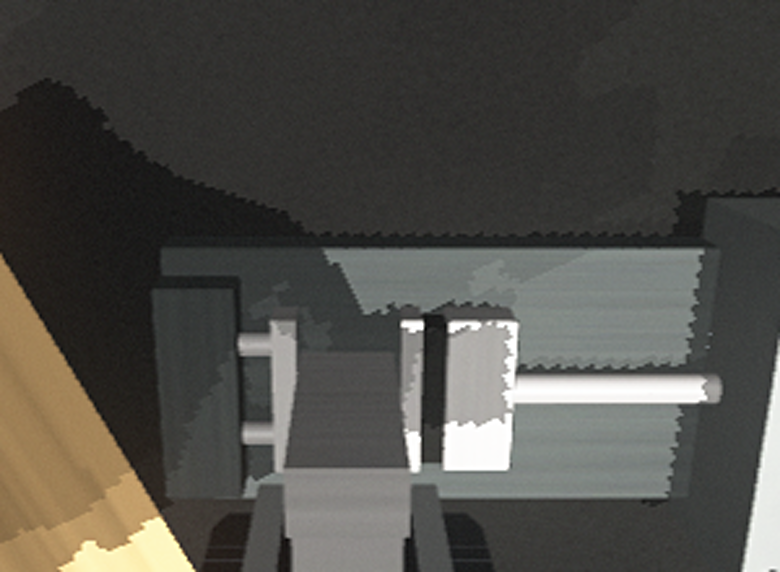

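The jaw plates are at crop columns 272–297 and 401–423, rows 320–470. The bottom edge of the block's end runs from (297,350) to (396,352).

Run:
```python
from h import *
d=np.load("w4.npy",allow_pickle=True).item()
r=lambda u,v,z:ray(d,150+u/2.6,80+v/2.6,z)[:2]
a=np.radians(154.4);ex=np.array([np.cos(a),np.sin(a)]);ey=np.array([-ex[1],ex[0]]);o=np.array([585.1,37])+70*ex
for n,u,v,z in[("fix far",297,322,28),("fix near",284,470,28),("mov far",401,322,28),("mov near",409,470,28),("blk bot l",298,351,69),("blk bot r",396,352,69),("blk top l",284,470,119),("blk top r",410,470,119),("bed far",162,248,15),("bed near",170,498,15),("bed far2",716,248,15)]:
    p=r(u,v,z)-o; print(n,(p@ex).round(1),(p@ey).round(1))
```

```text
fix far 80.6 -19.6
fix near 84.6 19.8
mov far 55.7 -19.6
mov near 52.8 19.8
blk bot l 78.2 -26.4
blk bot r 59.1 -26.2
blk top l 77.7 -25.7
blk top r 59.7 -25.7
bed far 114.6 -34.8
bed near 116.9 34.8
bed far2 -23.1 -34.8
```

Call:
servo_tool(motion="1 0 0 -0.03 0; 1 0 0 -0.045 0; 1 0 0 -0.05 0; 1 0 0 -0.053 0; 1 0 0 -0.053 0")

```text
clock: 6.8
tcp_pos: [459.7, 99.0, 38.6]
eef_rot: [-0.0, 0.975, -0.221, 0.0]
ft_force: [0.8, -0.7, -2.8]
opening: 17.4
```

Call:
servo_tool(motion="1 0 0 -0.001 0; 1 0 0 -0.001 0; 1 0 0 -0.002 0; 1 0 0 -0.002 0; 1 0 0 -0.002 0")

```text
clock: 7.42
tcp_pos: [459.7, 98.9, 36.9]
eef_rot: [0.0, 0.975, -0.221, 0.0]
ft_force: [-1.5, -0.6, 5.3]
opening: 17.0
```

Call:
servo_tool(motion="-0.6 0 0 0 0; -0.6 0 0 0 0; -0.6 0 0 0 0; -0.6 0 0 0.0 0; -0.6 0 0 0.02 0")

```text
clock: 8.05
tcp_pos: [458.3, 98.6, 55.5]
eef_rot: [0.001, 0.975, -0.221, -0.001]
ft_force: [0.8, 0.0, 0.2]
opening: 68.7
```

Call:
servo_tool(motion="-0.6 0 0 0.05 0; -0.6 0 0 0.1 0; -0.6 0 0 0.12 0; -0.6 0 0 0.12 0; -0.6 0 0 0.12 0")

```text
clock: 8.68
tcp_pos: [458.7, 98.5, 175.4]
eef_rot: [0.0, 0.975, -0.221, -0.001]
ft_force: [-0.2, -0.0, 0.1]
opening: 68.3
```

Run:
```python
from h import *
d=grab("wrist"); s=observe(); print(s["tcp_pos"],s["ft_force"],s["opening"]); np.save("w5.npy",d,allow_pickle=True)
save(d,"w5.png",s=1.4)
```

```text
[458.5857226   98.56136946 175.0879196 ] [-0.48470989  0.17161805 -0.47507349] 68.26835613798755
```

View pics/w5.png

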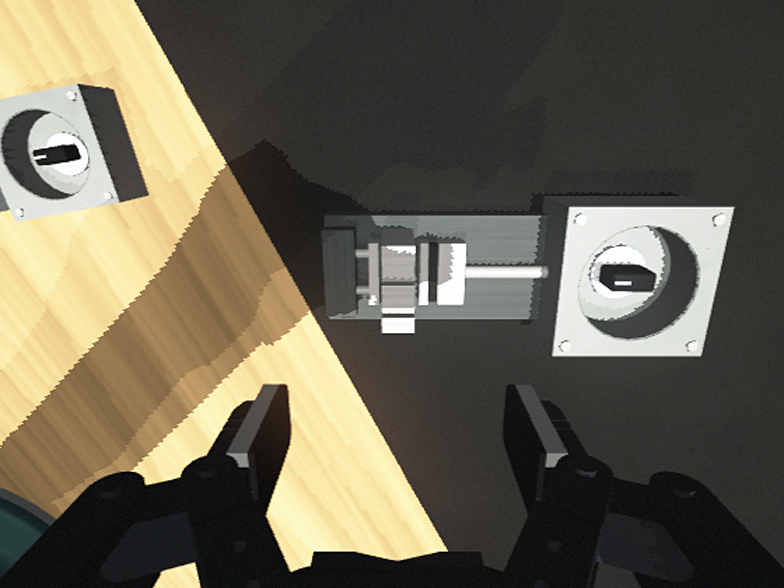

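The block stands between the jaws with the fingers clear, its top at (398,290). The knob is at (627,277). I'm moving over the well to measure the knob angle.

Call:
servo_tool(motion="-0.6 0.03 -0.015 0 10; -0.6 0.06 -0.03 0 20; -0.6 0.09 -0.045 0 30; -0.6 0.126 -0.062 0 40; -0.6 0.126 -0.062 0 50")

```text
clock: 9.35
tcp_pos: [586.9, 34.7, 174.0]
eef_rot: [-0.0, 0.977, 0.213, -0.001]
ft_force: [-0.7, 0.3, -0.1]
opening: 68.5
```

Call:
servo_tool(motion="0.3 0 0 0 10; 0.3 0 0 0 20; 0.3 0 0 0 30; 0.3 0 0 0 34; 0.3 0 0 0 34")

```text
clock: 9.98
tcp_pos: [584.7, 36.8, 174.6]
eef_rot: [-0.001, 0.873, 0.488, -0.001]
ft_force: [-0.4, -1.1, -0.7]
opening: 30.1
```

Run:
```python
from h import *
d=np.load("w5.npy",allow_pickle=True).item()
r=lambda u,v,z:ray(d,u/1.4,v/1.4,z)[:2]
C=np.array([r(*p,50) for p in[(569,207),(734,207),(701,356),(553,355)]]);print(C.mean(0).round(1),np.linalg.norm(C-np.roll(C,-1,0),axis=1).round(1))
e=C[0]-C[1]+C[3]-C[2];f=C[3]-C[0]+C[2]-C[1];print(np.degrees([np.arctan2(e[1],e[0]),np.arctan2(f[1],f[0])+3*np.pi/2]))
a=np.radians(154.4);ex=np.array([np.cos(a),np.sin(a)]);ey=np.array([-ex[1],ex[0]]);o=C.mean(0)+70*ex
for n,u,v,z in[("blk top",382,247,65),("blk",415,246,65),("blk",382,333,65),("blk",414,333,65),("fix",378,243,28),("mov",420,243,28)]:
    p=r(u,v,z)-o; print(n,(p@ex).round(1),(p@ey).round(1))
d=grab("wrist"); s=observe(); print(s["tcp_pos"],s["eef_rot"],s["opening"]); np.save("w6.npy",d,allow_pickle=True)
c=proj(d,[C.mean(0)[0],C.mean(0)[1],45]);print(c);x,y=map(int,c);print(x-70,y-55)
save(d,"w6.png",(x-70,y-55,x+70,y+55),5)
```

```text
[585.2  37. ] [90.3 89.9 89.9 89.3]
[154.25161686 154.65158885]
blk top 77.6 -25.7
blk 60.1 -26.3
blk 78.1 23.8
blk 60.0 23.8
fix 81.2 -19.8
mov 55.7 -19.8
[584.83391991  36.86599126 174.95772837] [-7.67908609e-04  8.72945889e-01  4.87815734e-01 -8.33357766e-04] 29.75279488638131
[284.7588612  201.82769466]
214 146
```

View pics/w6.png

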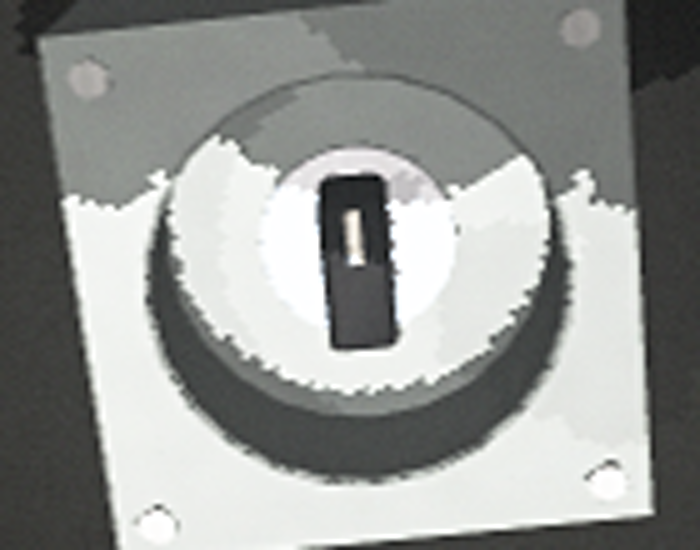

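The crop shows the knob bar upright at (360,262), between (322,180) and (398,348). The bed side is up in the picture. The block measures well placed (x about 69, y about -1).

Run:
```python
from h import *
d=np.load("w6.npy",allow_pickle=True).item()
r=lambda u,v,z:ray(d,214+u/5,146+v/5,z)[:2]
for p,q in [((322,225),(331,345)),((387,225),(398,345))]:
    a,b=r(*p,45),r(*q,45); print(a.round(1),b.round(1),np.degrees(np.arctan2(*(a-b)[::-1])))
m=[(r(331,348,45)+r(398,346,45))/2]; print("far end",m)
h=np.array([584.8,37]) 
q=[.872946,.487816];print("toolx",np.degrees(2*np.arctan2(q[1],q[0])))
C=np.array([r(*p,50) for p in[(38,40),(625,0),(652,514),(120,550)]]);print(C.mean(0),np.linalg.norm(C-np.roll(C,-1,0),axis=1).round(1))
print([ (r(u,v,45)).round(1) for u,v in[(355,262),(330,340)]])
```

```text
[574.6  37.4] [592.9  27.8] 152.29881873868246
[580.2  46.4] [598.8  37.3] 153.89694295725656
far end [array([596.14568088,  32.32983357])]
toolx 58.39429540509627
[585.69056204  37.62393815] [90.4 86.4 90.3 87. ]
[array([582.8,  38.7]), array([592.1,  28.1])]
```

Call:
servo_tool(motion="0.42 0 0 -0.04 4.5; 0.42 0 0 -0.08 4.5; 0.42 0 0 -0.11 4.5; 0.42 0 0 -0.11 4.5; 0.42 0 0 -0.11 4.5")

```text
clock: 10.65
tcp_pos: [586.0, 37.4, 67.2]
eef_rot: [0.0, 0.853, 0.522, 0.001]
ft_force: [-0.2, 0.4, 0.6]
opening: 24.8
```

Call:
servo_tool(motion="0.42 0 0 -0.015 0; 0.42 0 0 -0.03 0; 0.42 0 0 -0.041 0; 0.42 0 0 -0.041 0; 0.42 0 0 -0.041 0", force=30)

```text
clock: 11.28
tcp_pos: [585.6, 37.0, 25.4]
eef_rot: [-0.0, 0.853, 0.522, 0.0]
ft_force: [-0.3, -0.8, 0.2]
opening: 24.5
```

Call:
servo_tool(motion="1 0 0 0 0; 1 0 0 0 0; 1 0 0 0 0; 1 0 0 0 0; 1 0 0 0 0", force=60)

```text
clock: 11.9
tcp_pos: [586.3, 37.8, 25.9]
eef_rot: [-0.0, 0.853, 0.522, 0.001]
ft_force: [2.5, 4.7, 3.0]
opening: 10.6
```

```bash
cat > st.py <<'E'
from h import *
s=observe();q=s["eef_rot"]
print("t",round(s["clock"],2),"ang",np.degrees(2*np.arctan2(q[2],q[1])).round(2),"F",s["ft_force"].round(2),"T",s["ft_torque"].round(3),"tcp",s["tcp_pos"].round(1),"open",round(s["opening"],1),"q7",s["qpos"][6].round(3),"eff7",s["effort"][6].round(3))
E
python3 st.py;python3 st.py
```

```text
t 11.9 ang 63.0 F [2.48 4.69 3.02] T [ 0.86  -0.422  0.044] tcp [586.3  37.8  25.9] open 10.6 q7 0.483 eff7 -0.019
t 11.9 ang 63.0 F [2.48 4.69 3.02] T [ 0.86  -0.422  0.044] tcp [586.3  37.8  25.9] open 10.6 q7 0.483 eff7 -0.019
```

Call:
servo_tool(motion="1 0.0005 0.001 0 -6; 1 0.0005 0.001 0 -14; 1 0.0005 0.001 0 -22; 1 0.0005 0.001 0 -30; 1 0.0005 0.001 0 -38")

```text
clock: 12.52
tcp_pos: [585.3, 36.9, 25.9]
eef_rot: [0.001, 0.977, 0.214, -0.001]
ft_force: [-3.1, 0.6, 7.9]
opening: 10.7
```

```bash
python3 st.py
```

```text
t 12.53 ang 24.7 F [-3.09  0.57  7.93] T [0.24  0.592 0.19 ] tcp [585.3  36.9  25.9] open 10.7 q7 -0.069 eff7 0.757
```

Call:
servo_tool(motion="1 0 0 0 -2; 1 0 0 0 -4; 1 0 0 0 -6; 1 0 0 0 -8; 1 0 0 0 -10")

```text
clock: 13.15
tcp_pos: [585.0, 36.8, 25.9]
eef_rot: [0.001, 0.992, 0.13, -0.001]
ft_force: [-3.1, 0.7, 8.9]
opening: 10.6
```

```bash
python3 st.py
```

```text
t 13.15 ang 14.9 F [-3.07  0.68  8.86] T [0.245 0.659 0.208] tcp [585.   36.8  25.9] open 10.6 q7 -0.208 eff7 0.035
```

Call:
servo_tool(motion="1 0 0 0 -2; 1 0 0 0 -4; 1 0 0 0 -6; 1 0 0 0 -8; 1 0 0 0 -10")

```text
clock: 13.78
tcp_pos: [584.6, 36.8, 25.9]
eef_rot: [0.001, 0.999, 0.043, -0.002]
ft_force: [-3.3, 1.3, 9.7]
opening: 10.5
```

```bash
python3 st.py
```

```text
t 13.78 ang 4.9 F [-3.33  1.27  9.74] T [0.192 0.834 0.244] tcp [584.6  36.8  25.9] open 10.5 q7 -0.349 eff7 0.031
```

Call:
servo_tool(motion="1 0 0 0 -2; 1 0 0 0 -4; 1 0 0 0 -6; 1 0 0 0 -8; 1 0 0 0 -10")

```text
clock: 14.4
tcp_pos: [584.3, 36.8, 25.9]
eef_rot: [0.001, 0.999, -0.044, -0.002]
ft_force: [-4.7, 0.5, 11.0]
opening: 11.0
```

```bash
python3 st.py
```

```text
t 14.4 ang -5.1 F [-4.7   0.46 11.04] T [0.189 1.005 0.159] tcp [584.3  36.8  25.9] open 11.0 q7 -0.489 eff7 0.028
```

Call:
servo_tool(motion="1 0 0 0 -1; 1 0 0 0 -2; 1 0 0 0 -3; 1 0 0 0 -4; 1 0 0 0 -5")

```text
clock: 15.02
tcp_pos: [584.1, 36.8, 25.9]
eef_rot: [0.001, 0.996, -0.088, -0.002]
ft_force: [-5.0, 1.1, 10.9]
opening: 10.6
```

```bash
python3 st.py
```

```text
t 15.03 ang -10.07 F [-5.    1.08 10.93] T [0.304 1.044 0.246] tcp [584.1  36.8  25.9] open 10.6 q7 -0.558 eff7 -0.089
```

Call:
servo_tool(motion="1 0 0 0 -1; 1 0 0 0 -2; 1 0 0 0 -3; 1 0 0 0 -4; 1 0 0 0 -5")

```text
clock: 15.65
tcp_pos: [583.9, 36.8, 25.8]
eef_rot: [0.001, 0.991, -0.131, -0.002]
ft_force: [-5.6, 1.9, 11.2]
opening: 10.3
```

```bash
python3 - <<'E'
import runpy;runpy.run_path("st.py")
from h import *
d=grab("wrist");np.save("w7.npy",d,allow_pickle=True);save(d,"w7.png",s=1.4)
c=proj(d,[460,97,28]);print(c)
E
python3 st.py
```

```text
t 15.65 ang -15.06 F [-5.63  1.93 11.17] T [0.24  1.182 0.21 ] tcp [583.9  36.8  25.8] open 10.3 q7 -0.627 eff7 -0.108
[-26.9722408  230.75117239]
t 15.7 ang -15.09 F [-5.57  1.   11.09] T [0.253 1.166 0.127] tcp [583.9  36.9  25.9] open 10.7 q7 -0.628 eff7 -0.19
```

Call:
servo_tool(motion="1 -0.001 0.0005 0 -0.8; 1 -0.002 0.001 0 -1.6; 1 -0.002 0.001 0 -2.4; 1 -0.002 0.001 0 -3.2; 1 -0.002 0.001 0 -4")

```text
clock: 16.32
tcp_pos: [583.7, 36.9, 25.9]
eef_rot: [0.001, 0.986, -0.166, -0.0]
ft_force: [-0.5, -0.6, 6.5]
opening: 10.4
```

```bash
python3 st.py
```

```text
t 16.32 ang -19.09 F [-0.54 -0.57  6.51] T [-0.032  0.183  0.255] tcp [583.7  36.9  25.9] open 10.4 q7 -0.685 eff7 -0.141
```

Call:
servo_tool(motion="1 0 0 0 -0.8; 1 0 0 0 -1.6; 1 0 0 0 -2.4; 1 0 0 0 -3.2; 1 0 0 0 -4")

```text
clock: 16.95
tcp_pos: [583.6, 37.0, 25.9]
eef_rot: [0.001, 0.98, -0.2, -0.0]
ft_force: [-1.4, -0.6, 8.3]
opening: 10.6
```

```bash
python3 st.py
```

```text
t 16.95 ang -23.09 F [-1.42 -0.6   8.29] T [-0.094  0.247  0.225] tcp [583.6  37.   25.9] open 10.6 q7 -0.741 eff7 -0.163
```

Call:
servo_tool(motion="1 0 0 0 -0.6; 1 0 0 0 -1.2; 1 0 0 0 -1.8; 1 0 0 0 -2.4; 1 0 0 0 -3")

```text
clock: 17.58
tcp_pos: [583.5, 37.0, 25.9]
eef_rot: [0.001, 0.974, -0.226, -0.0]
ft_force: [-1.8, -0.1, 6.7]
opening: 10.6
```

```bash
python3 st.py
```

```text
t 17.57 ang -26.08 F [-1.78 -0.06  6.71] T [-0.102  0.33   0.292] tcp [583.5  37.   25.9] open 10.6 q7 -0.782 eff7 -0.202
```

Call:
servo_tool(motion="1 0 0 0 -0.8; 1 0 0 0 -1.6; 1 0 0 0 -2.4; 1 0 0 0 -3.2; 1 0 0 0 -4")

```text
clock: 18.2
tcp_pos: [583.4, 37.1, 25.9]
eef_rot: [0.001, 0.966, -0.259, -0.0]
ft_force: [-1.0, -0.0, 7.6]
opening: 10.9
```

```bash
python3 st.py
```

```text
t 18.2 ang -30.07 F [-1.04 -0.01  7.6 ] T [-0.038  0.365  0.301] tcp [583.4  37.1  25.9] open 10.9 q7 -0.837 eff7 -0.201
```

Both torque signals put the load at about 15 N: Tz is 0.30 against a 0.205 baseline, and the speed-corrected effort is 0.297 against 0.207. I'm releasing the knob and looking.

Call:
servo_tool(motion="0.42 0 0 0 0; 0.42 0 0 0 0; 0.42 0 0 0 0; 0.42 0 0 0.01 0; 0.42 0 0 0.04 0")

```text
clock: 18.82
tcp_pos: [582.6, 38.7, 64.8]
eef_rot: [0.001, 0.966, -0.259, -0.002]
ft_force: [0.0, 0.4, 0.1]
opening: 25.0
```

Call:
servo_tool(motion="0.42 0 0 0.05 0; 0.42 0 0 0.1 0; 0.42 -0.03 0.01 0.12 5; 0.42 -0.08 0.04 0.12 5; 0.42 -0.126 0.06 0.12 5")

```text
clock: 19.45
tcp_pos: [456.5, 100.0, 186.3]
eef_rot: [-0.0, 0.976, -0.216, 0.001]
ft_force: [0.3, 1.5, 0.0]
opening: 24.8
```

Call:
servo_tool(motion="0.42 0 0 0 0; 0.42 0 0 0 0; 0.42 0 0 0 0; 0.42 0 0 0 0; 0.42 0 0 0 0")

```text
clock: 20.08
tcp_pos: [458.2, 98.6, 185.1]
eef_rot: [0.0, 0.976, -0.217, -0.0]
ft_force: [-0.2, -0.1, 0.5]
opening: 24.6
```

Run:
```python
import runpy;runpy.run_path("st.py")
from h import *
d=grab("wrist");np.save("w8.npy",d,allow_pickle=True)
c=proj(d,[460,97,28]);x,y=map(int,c);x0,y0=max(x-60,0),max(y-60,0);print(x0,y0);save(d,"w8.png",(x0,y0,x0+195,y0+120),4)
```

```text
t 20.07 ang -25.07 F [-0.23 -0.06  0.46] T [ 0.037  0.014 -0.032] tcp [458.2  98.6 185.1] open 24.6 q7 -0.832 eff7 0.001
224 132
```

View pics/w8.png

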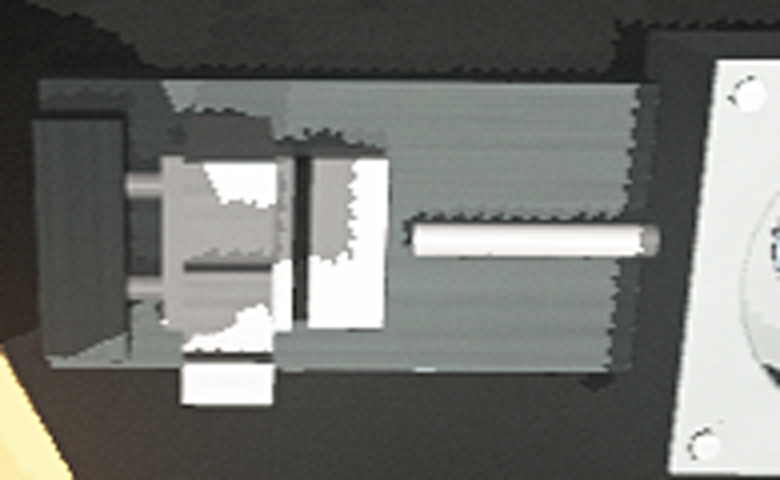

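The block is clamped between both jaw plates, standing at crop (228,280). The rubber strip at columns 295–310 is narrower than before. One numeric check of squareness and compression, then I'll hand in.

Run:
```python
from h import *
a=np.radians(154.4);ex=np.array([np.cos(a),np.sin(a)]);ey=np.array([-ex[1],ex[0]]);o=np.array([585.1,37])+70*ex
def L(d,u,v,z): p=ray(d,u,v,z)[:2]-o; return np.array([p@ex,p@ey]).round(1)
d=np.load("w8.npy",allow_pickle=True).item();g=lambda u,v,z:L(d,224+u/4,132+v/4,z)
print("strip now",g(295,170,28),g(311,170,28)); print("blk top",g(186,162,65),g(277,162,65),g(182,404,65),g(272,404,65))
d4=np.load("w4.npy",allow_pickle=True).item();print("strip before",L(d4,150+423/2.6,80+325/2.6,28),L(d4,150+446/2.6,80+325/2.6,28))
def strip(d,y):  # dark run width in mm by grey profile at vise row y
    xs=np.arange(35,60,.1);pts=np.array([proj(d,[*(o+x*ex+y*ey),28]) for x in xs],np.float32)
    G=cv2.cvtColor(d["frame"],cv2.COLOR_RGB2GRAY);pr=cv2.remap(G,pts[:,0][None],pts[:,1][None],cv2.INTER_LINEAR)[0].astype(float)
    k=pr<70; return k.sum()*.1, xs[k].min() if k.any() else 0, xs[k].max() if k.any() else 0
for n in("w3","w4","w5","w8"):
    dd=np.load(n+".npy",allow_pickle=True).item();print(n,[tuple(np.round(strip(dd,y),1)) for y in(-12,-6,0,6,12)])
```

```text
strip now [ 57.6 -16.9] [ 54.1 -17. ]
blk top [ 80.3 -26.4] [ 62.8 -26.6] [81.3 23.8] [62.9 23.6]
strip before [ 50.3 -18.8] [ 44.8 -18.9]
w3 [(np.float64(4.1), np.float64(45.7), np.float64(49.7)), (np.float64(4.8), np.float64(45.4), np.float64(50.1)), (np.float64(4.1), np.float64(45.7), np.float64(49.7)), (np.float64(5.0), np.float64(45.2), np.float64(50.1)), (np.float64(5.0), np.float64(45.1), np.float64(50.0))]
w4 [(np.float64(6.9), np.float64(44.9), np.float64(57.6)), (np.float64(5.5), np.float64(45.0), np.float64(56.3)), (np.float64(5.5), np.float64(44.9), np.float64(50.3)), (np.float64(5.5), np.float64(44.9), np.float64(50.3)), (np.float64(4.9), np.float64(45.3), np.float64(54.6))]
w5 [(np.float64(6.0), np.float64(45.1), np.float64(58.1)), (np.float64(5.6), np.float64(45.3), np.float64(58.0)), (np.float64(5.9), np.float64(45.3), np.float64(57.9)), (np.float64(4.5), np.float64(45.5), np.float64(49.9)), (np.float64(5.4), np.float64(45.4), np.float64(57.7))]
w8 [(np.float64(2.5), np.float64(55.2), np.float64(57.6)), (np.float64(2.6), np.float64(55.1), np.float64(57.6)), (np.float64(3.2), np.float64(54.9), np.float64(58.0)), (np.float64(2.2), np.float64(55.1), np.float64(57.2)), (np.float64(2.8), np.float64(55.0), np.float64(57.7))]
```

```bash
python3 -c "
from cell import *
print(hand_in(), observe()['clock'])"
```

```text
the job is handed in; nothing more can be done
the job is handed in; nothing more can be done
```

I stood the slotted block on the bed of the large grey vise, slots up and centred between the jaws, and let go of it. Then I turned the knob about 93° clockwise, let go, moved the arm clear and handed in at about 20 s of the 72 s. No verdict was reported.

**Clamping force:**

| Check | Estimate |
|---|---|
| Knob torque, 0.30 against a 0.205 N m baseline | about 16 N |
| Joint 7 effort, corrected for speed | about 15 N |
| Rubber behind the moving jaw squeezed about 1.9 mm | about 16 N |
| Jaw travel of 9.8 mm less the initial gap | about 19 N |

The jaw-travel figure is the one that disagrees most. All four are within the allowed 8–22 N.

**Block position:** the last picture puts the block at about x = 72 mm and y = -1.4 mm in the vise's frame. It was square to within what I could measure, about 0.01 rad. I didn't re-measure its height or upright angle after clamping. The picture showed nothing wrong, and I felt it touch the bed when I set it down.

**Other things on the bench:** I kept the arm away from them, but I didn't check their positions again at the end. While I was turning the knob the tool's side force reached about 6 N, because my grip was about 2 mm off the knob's axis. I corrected that partway through.

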